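# Slide the shim tray past the yoke pillar into its bay

## Task

The long shim tray goes into its bay in the opened magnet: flat along the front of the pole block, between the two small end locators and behind the yoke pillar that still stands. Push it there with the fingers, sliding it flat on the plate (angle one end in behind the pillar, then push the other end in) until it lies flush against the pole block along its whole length. Do not pick the tray up, and leave the spare pillar, the bottle and the vial where they stand.

Things in the scene. Friction and masses are not known exactly. Their poses are not given: they have to be found in the camera images.
- magnet: Fixed lower half of a bench magnet, its steel plate flush with the black slab (z = 0). Origin: middle of the pole block's front face, at its foot; x points into the block, y along its front face, z up. Block: 370 mm along y (centred), 200 deep, 26 high at the front edge, 34 at most. Two 80 mm high pillars stand behind it. The empty socket of the drawn pillar is flush: slide over it.
- bay (a point): Centre of the bay's floor, where the tray's origin must end; axes as the magnet's. The bay is the strip of plate along the block's front face, 34 mm in x by 324 mm in y between the end locators, open towards the robot except where the pillar stands in front of it.
- locator_a (a point): Foot of the +y end locator, a fixed aluminium block against the pole block's front face: 24 mm in magnet x, 22 mm in y, 18 mm high. Origin: middle of its inner face (the side towards the bay), at the foot.
- locator_b (a point): The same for the -y end locator, 324 mm from the other one, face to face.
- pillar: The front yoke pillar still in place, fixed: upright steel cylinder 36 mm diameter, 80 mm high, origin at the centre of its foot. It stands 62 mm in front of the pole block's face and 115 mm to the left or to the right of the bay's middle (this varies), leaving a 44 mm gap between it and the block.
- tray: The shim tray, loose: aluminium channel holding a row of steel discs, 300 mm long (own y), 34 wide (own x), 24 high, some 0.55 kg, same both ways round. Origin: centre of its underside. Starts flat on the plate before the magnet, on the empty socket's side, within 12 degrees of parallel to the block. Slides with plain metal friction. Longer than the opening beside the pillar: enters only at an angle.
- tray_a (a point): Centre of the tray's +y end face, half-way up (12 mm above its underside).
- tray_b (a point): Centre of the tray's -y end face, half-way up (12 mm above its underside).
- spare_pillar: The pillar taken out: loose steel cylinder, 36 mm diameter, 80 mm high, standing beside the magnet. Origin at the centre of its foot. Leave alone.
- bottle: Small white plastic bottle, 44 mm diameter, 85 mm high, standing beside the magnet. Origin at the centre of its foot. Leave alone.
- vial: Small amber vial with white cap, 24 mm diameter, 45 mm high, standing in front of the pillar on the robot's side. Origin at the centre of its foot. Leave alone.

How it is judged (in metres and radians):
At the end, for the whole second after the job is handed in: The tray rests flat on the plate in its bay, between the two end locators, with no more than about 4 mm of gap to the pole block's front face at either end (x of tray_a in the frame of magnet between -0.0215 and -0.0145 m and x of tray_b in the frame of magnet between -0.0215 and -0.0145 m and y of tray in the frame of magnet between -0.015 and 0.015 m and height (world z) of tray below 0.003 m and angle between tray's own z axis and vertical below 0.05 rad and linear speed of tray below 0.01 m/s); the robot touches nothing.
It fails at once if the tray is lifted off the plate or tipped up (height (world z) of tray above 0.008 m or angle between tray's own z axis and vertical above 0.12 rad).
It fails at once if the spare pillar, the bottle or the vial is moved or knocked over (distance of any of spare_pillar, bottle, vial from where it was at the start of the episode above 0.015 m or angle between any of spare_pillar, bottle, vial's own z axis and vertical above 0.4 rad).
It also fails if it takes over 64 s, if anything falls off the work surface, if the arm or the gripper's body presses on something with over 40 N, if the wrist force passes 120 N, or if a joint passes its speed limit or range.

## Robot

A 6-joint arm with a two-finger parallel gripper is mounted at the origin on the work surface. World frame = base frame: x ahead of the robot, y to its left, z up, the work surface at z = 0. Lengths are in mm, angles in rad, forces in N, time in s.
With the tool pointing down it reaches from about 375 to 925 mm from the base axis. Payload 5.7 kg.
Tool frame: the origin (TCP) lies at the very end of the fingers, on their centre line; the grasp point (between the pads) lies 19 mm behind it; z points along the fingers, y is the direction in which the jaws open and shut (so a half turn about z gives the same grasp; the last joint's range is limited). The gripper opens to 88 mm and grips with 3 to 60 N. Pads are 20 mm wide; open, the fingers measure 115 mm over their backs; the gripper's body (75 mm by 178 mm) begins 61 mm behind the grasp point.
Start: joints at [1.158, 0.359, 1.51, -0, 1.272, -0.115], TCP at [176.042, 573.558, 198.423] pointing down, gripper open.
Joint ranges: [-2.97, 2.97], [-1.01, 2.36], [0.21, 2.38], [-0.96, 4.11], [0.2, 2.71], [-2.98, 2.98]. Speed limits (rad/s): [2.39, 2.39, 3.14, 3.14, 3.14, 3.14].

## Interface

Orientations are given as a unit quaternion [w, x, y, z].
In Python, from workcell import move_ptp, servo_line, move_j, release, gripper_close, sleep, solve_ik, sense, grab_frame, IKError, close_job gives the robot as it stands. The module is installed in compiled form; this text tells all that it offers. Calls block until the motion is done:
- move_ptp(position, orientation): joint-space move of the TCP to a pose.
- servo_line(position, feed=150, rotation=None, f_stop=None): straight line of the TCP; rotation=None keeps the orientation; feed is the mean speed in mm/s. With f_stop (N) it stops when the force on the tool has changed by that much, and returns True; else False.
- move_j(angles): joint-space move.
- release() and gripper_close(effort=None): open the fingers fully, or close them until they stop; effort is the grip in N (None keeps the last).
- sleep(seconds).
- solve_ik(position, orientation): joint angles nearest the present ones, or None.
- sense(): the state.
- grab_frame(name): name is "scene" or "side" or "wrist"; returns a dict with "frame" (420x560x3 uint8, red, green, blue), "range_z" (420x560 float32, mm along the optical axis (not along the pixel's ray), 0 where there is no reading), "intrinsics" (3x3 intrinsics, pixels), "pose" (4x4, takes a point from camera to world coordinates). Camera axes: x right, y down, z forward; pixel columns grow to the right and rows downward; lengths in mm; the calibration is good to about 2 mm. A picture is of the moment at which its call begins.
A pose or a line that the arm cannot do raises IKError and nothing moves.
- close_job(): hands the job in, once; it reports no verdict.
The state is a dict: "time_s": time; "q": joint angles; "qvel": joint speeds; "joint_efforts": joint torques, N m; "position": TCP position; "ee_rot": TCP orientation; "wrist_force": force on the tool from outside, world axes, zero at the start; "moment": the same for the moment, N m; "opening": opening from 0.0 (shut) to 1.0 (fully open).
Only numpy, scipy, OpenCV 4.12 (cv2) and the standard library are available. Lean on these libraries where they do the work, as an engineer would, in place of code of your own. Each camera call takes 0.05 s, during which the arm holds its last target. There are 200 camera calls.

## Working session

There is one attempt and no reset: what is moved stays moved. The work goes in short steps, each a Python script; the robot and the scene stay as the last script left them, time stands still between calls to the robot, and variables do not carry over. Pictures are saved under pics/ and viewed, about 8 in all and at most 12, crops included, and the job is handed in when it is done.

```bash
mkdir -p pics
cat > h.py <<'E'
import numpy as np, cv2
from workcell import *
def cloud(f):
    K,T,z=np.array(f["intrinsics"]),np.array(f["pose"]),f["range_z"]
    v,u=np.mgrid[:z.shape[0],:z.shape[1]]
    p=np.stack([(u-K[0,2])/K[0,0]*z,(v-K[1,2])/K[1,1]*z,z],-1)
    w=p@T[:3,:3].T+T[:3,3]; w[z==0]=np.nan
    return w
def save(n,name):
    f=grab_frame(n); cv2.imwrite(f"pics/{name}.png",f["frame"][:,:,::-1]); np.savez(f"pics/{name}.npz",w=cloud(f),**f); return f
E
python3 - <<'E'
from h import *
fs=[save(n,n+"0") for n in("scene","side")]
for f in fs: print(np.round(f["pose"],2),f["intrinsics"])
cv2.imwrite("pics/a.png",np.hstack([cv2.resize(f["frame"][:,:,::-1],(400,300)) for f in fs]))
print(sense())
E
```

```text
[[-1.60000e-01  8.30000e-01 -5.30000e-01  1.01397e+03]
 [ 9.90000e-01  1.40000e-01 -7.00000e-02  5.54700e+01]
 [ 1.00000e-02 -5.30000e-01 -8.50000e-01  7.28600e+02]
 [ 0.00000e+00  0.00000e+00  0.00000e+00  1.00000e+00]] [[446.37602791   0.         277.17984862]
 [  0.         446.37602791 213.38769023]
 [  0.           0.           1.        ]]
[[ 8.2000e-01 -3.4000e-01  4.6000e-01  7.8560e+01]
 [-5.7000e-01 -4.8000e-01  6.7000e-01 -7.6188e+02]
 [-1.0000e-02 -8.1000e-01 -5.8000e-01  6.9931e+02]
 [ 0.0000e+00  0.0000e+00  0.0000e+00  1.0000e+00]] [[505.82129689   0.         272.96863548]
 [  0.         505.82129689 208.92441532]
 [  0.           0.           1.        ]]
{'time_s': 0.1, 'q': array([ 1.15790139e+00,  3.59441631e-01,  1.51132567e+00,  1.98406669e-07,
        1.27250595e+00, -1.15101909e-01]), 'qvel': array([-0.00150813, -0.00131924, -0.00344241,  0.00098531,  0.00051053,
       -0.00066565]), 'joint_efforts': array([ 7.78665708e-04, -5.16351449e+01, -2.71407312e+01,  6.75448473e-02,
        2.77026108e-02, -3.43173042e-05]), 'position': array([175.78469746, 572.97222369, 197.68797913]), 'ee_rot': array([-2.19361722e-04,  1.48346925e-01,  9.88935025e-01, -8.11163274e-04]), 'wrist_force': array([-0.11689018, -0.53849536,  0.32489951]), 'moment': array([-0.06694464,  0.01606157,  0.00977022]), 'opening': 1.0005281357868727}
```

View pics/scene0.png

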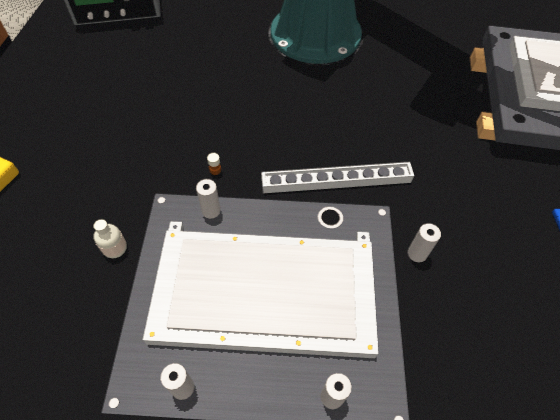

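View pics/side0.png

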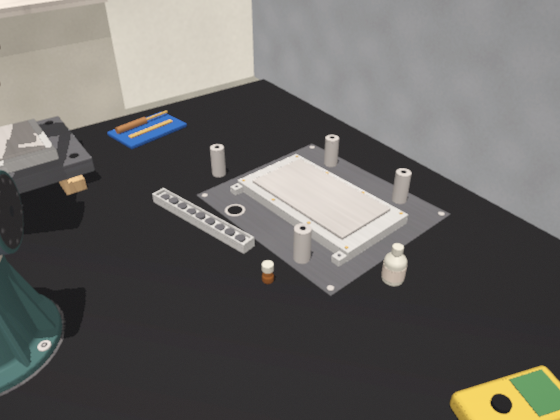

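Scene view: tray spans (262,180)–(412,172), the front pillar is at (208,198) on the −y side, the vial at (214,165), locators at (175,228) and (363,238), socket at (330,217), spare pillar at (424,243) and bottle at (110,240). The side view shows the same layout.

```bash
cat > m.py <<'E'
from h import *
def comps(name,lo,hi,box=(300,900,-350,450),amin=25):
    d=np.load(f"pics/{name}.npz"); w=d["w"]
    m=((w[...,2]>lo)&(w[...,2]<hi)&(w[...,0]>box[0])&(w[...,0]<box[1])&(w[...,1]>box[2])&(w[...,1]<box[3])).astype(np.uint8)
    n,l,s,c=cv2.connectedComponentsWithStats(m,connectivity=4)
    for i in range(1,n):
        if s[i,4]<amin: continue
        p=w[l==i]; r=cv2.minAreaRect(p[:,:2].astype(np.float32))
        print(name,lo,hi,"px",np.round(c[i]),"n",s[i,4],"ctr",np.round(r[0],1),"size",np.round(r[1],1),"ang",round(r[2],2),"z",np.round(np.percentile(p[:,2],[5,50,95]),1))
if __name__=="__main__":
    for n in("scene0","side0"):
        w=np.load(f"pics/{n}.npz")["w"]; print(n,"floor z",np.nanmedian(w[...,2][(abs(w[...,2])<8)]))
        comps(n,8,100); comps(n,15,27); comps(n,72,90,amin=10)
E
python3 m.py
```

```text
scene0 floor z 0.18270730413473757
scene0 8 100 px [509. 131.] n 588 ctr [317.  429.3] size [41.  33.4] ang 89.22 z [35.  61.7 70.9]
scene0 8 100 px [214. 163.] n 214 ctr [ 482.6 -149.4] size [24.4 22.5] ang 20.41 z [11.4 39.  46.1]
scene0 8 100 px [337. 176.] n 2776 ctr [464.2  97. ] size [ 38.2 300.6] ang 15.01 z [11.5 19.7 24.6]
scene0 8 100 px [208. 197.] n 671 ctr [ 578.3 -134.8] size [37. 35.] ang 33.32 z [14.3 66.7 81.4]
scene0 8 100 px [109. 239.] n 859 ctr [ 689.7 -284.3] size [37.4 44.5] ang 45.22 z [15.7 54.8 85.7]
scene0 8 100 px [265. 294.] n 25452 ctr [714.6  -5.6] size [225.2 371.5] ang 6.33 z [24.2 33.2 35.8]
scene0 8 100 px [425. 242.] n 765 ctr [604.4 257.2] size [34.6 36.3] ang 89.85 z [15.5 67.7 81.2]
scene0 8 100 px [178. 373.] n 336 ctr [ 890.9 -101.4] size [36.5 17.9] ang 89.68 z [27.7 80.  82. ]
scene0 8 100 px [336. 391.] n 786 ctr [875.  127.1] size [34.5 35.1] ang 70.43 z [19.3 79.4 81.7]
scene0 15 27 px [337. 175.] n 2368 ctr [464.2  97. ] size [ 38.2 300.6] ang 15.01 z [15.7 20.6 24.7]
scene0 15 27 px [215. 168.] n 51 ctr [ 486.8 -147.6] size [13.2 22.4] 
[... 2888 characters left out ...]
16.1 21.3 26. ]
side0 15 27 px [392. 277.] n 114 ctr [ 673.1 -297.2] size [22.8 44.4] ang 35.11 z [15.5 21.1 26.4]
side0 15 27 px [267. 275.] n 55 ctr [ 478.7 -156.3] size [14.6 21.4] ang 71.37 z [15.6 20.6 26.2]
side0 72 90 px [331. 138.] n 104 ctr [871.1 124.6] size [39.8 34.3] ang 31.67 z [74.1 80.1 83.1]
side0 72 90 px [216. 148.] n 111 ctr [602.2 254.9] size [40.3 33.1] ang 58.28 z [73.2 79.7 83.1]
side0 72 90 px [401. 174.] n 102 ctr [ 889. -103.] size [21.4 34.7] ang 1.11 z [73.5 79.9 82.6]
side0 72 90 px [302. 229.] n 204 ctr [ 574.7 -136.6] size [37.9 34. ] ang 52.79 z [73.7 80.2 82.4]
side0 72 90 px [397. 249.] n 122 ctr [ 683.2 -289.6] size [21.1 19.9] ang 66.29 z [73.9 84.3 86.9]
```

```bash
cat >> h.py <<'E'
A=np.radians(6.2); O=np.array([627.1,-15.3])
R2=lambda a: np.array([[np.cos(a),-np.sin(a)],[np.sin(a),np.cos(a)]])
W=lambda p: O+R2(A)@np.array(p,float)          # magnet -> world (xy)
M=lambda p: R2(A).T@(np.array(p,float)-O)      # world -> magnet
def quat(phi):   # tool down, tool y at world angle phi (deg)
    a=np.radians(phi+90)/2; return [0,float(np.cos(a)),float(np.sin(a)),0]
P=lambda xy,z: [float(xy[0]),float(xy[1]),float(z)]
def tray(name,box):
    w=np.load(f"pics/{name}.npz")["w"].reshape(-1,3)
    d=w[(w[:,2]>20)&(w[:,2]<27)]; m=(d[:,:2]-O)@R2(A)
    m=m[(m[:,0]>box[0])&(m[:,0]<box[1])&(m[:,1]>box[2])&(m[:,1]<box[3])]
    r=cv2.minAreaRect(m.astype(np.float32)); print(name,"tray in magnet",np.round(r,2) if 0 else r)
E
python3 - <<'E'
from h import *
for n in("scene0","side0"): tray(n,(-230,-70,-60,300))
th=np.radians(7.5); n=np.array([np.cos(th),np.sin(th)]); t=np.array([-np.sin(th),np.cos(th)])
corner=np.array([-2.,-145]); c=M([463.6,96.6])
line=corner-44*n                       # TCP line in magnet frame
s=(c-line)@t; goal=line+t*s
start=goal+n*((c-goal)@n-17-10-16)
q=quat(90+np.degrees(A+th)); print("c",c,"start",W(start),"goal",W(goal))
move_ptp(P(W(start),110),q); print(sense()["q"])
print(servo_line(P(W(start),10),80,f_stop=15), sense()["position"])
print(servo_line(P(W(goal),10),45,f_stop=60), sense()["position"],sense()["wrist_force"],sense()["time_s"])
servo_line(P(W(goal-12*n),10),100)
servo_line(P(W(goal-12*n),110),150)
f=save("scene","scene1"); save("side","side1")
for k in("scene1","side1"): tray(k,(-140,-3,-40,300))
E
```

```text
scene0 tray in magnet ((-149.84695434570312, 129.28219604492188), (38.245147705078125, 300.5455017089844), 8.814634323120117)
side0 tray in magnet ((-151.1796417236328, 128.62074279785156), (39.25217819213867, 304.2879943847656), 8.681958198547363)
c [-150.45855471  128.90338753] start [421.82338784  86.41595972] goal [529.11826569 112.57163155]
[ 4.22731056e-02  2.31670398e-01  1.96724013e+00  2.27023177e-04
  9.42162642e-01 -1.76808226e+00]
False [422.16892584  86.44630484  10.33439992]
False [528.95878718 112.50666267  10.00310707] [ 0.59985179  1.05731453 -0.50338345] 6.0917
scene1 tray in magnet ((-72.3431625366211, 81.33682250976562), (135.17333984375, 203.84266662597656), 0.028973883017897606)
side1 tray in magnet ((-71.6754379272461, 130.45108032226562), (136.7156982421875, 306.0569152832031), 0.05400736257433891)
```

View pics/scene1.png

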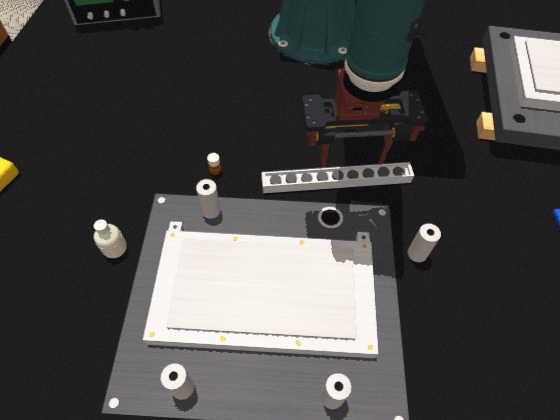

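The tray appears unmoved at (337,176), even though the arm reports having reached its goal. I'll check whether the reported tool position agrees with the image before moving again.

Run:
```python
from h import *
s=sense(); print(s["position"],s["q"],s["time_s"],s["opening"])
f=save("scene","scene2"); save("side","side2")
for k in("scene2","side2"):
    d=np.load(f"pics/{k}.npz");T=np.linalg.inv(d["pose"]);K=d["intrinsics"]
    for p in([*s["position"],1],[463.6,96.6,24,1]):
        c=T@np.array(p); print(k,(K@c[:3]/c[2])[:2])
```

```text
[516.51366441 109.64882173 108.8856884 ] [ 7.83212046e-02  3.59867842e-01  1.76652609e+00  1.82270061e-07
  1.01739351e+00 -1.73158600e+00] 7.275 1.0008429300559583
scene2 [348.73533299 168.86964565]
scene2 [337.81201011 173.47719899]
side2 [214.1530171  172.01479779]
side2 [199.40121196 213.60856108]
```

View pics/side2.png

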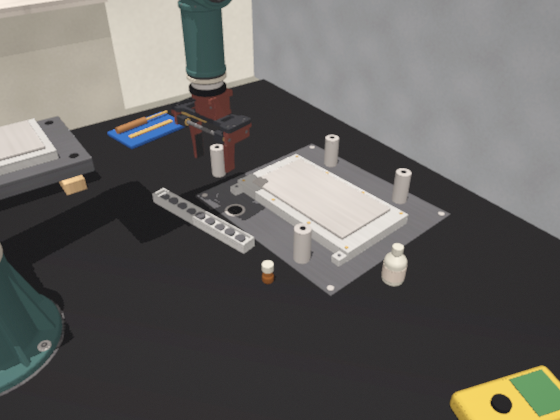

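Side view: fingertips are at about (198,157) and (229,170), some 9 px above the projected TCP (214,172). The tray is at its original place, so the true tip may be higher than reported. I'll measure the tips from depth.

Run:
```python
from h import *
s=sense()["position"]
for k in("scene2","side2"):
    w=np.load(f"pics/{k}.npz")["w"]; p=w.reshape(-1,3)
    b=p[(abs(p[:,0]-s[0])<70)&(abs(p[:,1]-s[1])<90)&(p[:,2]>60)&(p[:,2]<185)]
    b=b-s; print(k,len(b),"zmin rel TCP",np.percentile(b[:,2],[0,1,3,5]))
    lo=b[b[:,2]<b[:,2].min()+18]
    for sgn in(1,-1):
        q=lo[lo[:,1]*sgn>0]; 
        if len(q): print(sgn,len(q),"x",np.percentile(q[:,0],[2,50,98]).round(1),"y",np.percentile(q[:,1],[2,50,98]).round(1),"z",np.percentile(q[:,2],[2,50]).round(1))
for k in("scene2","side2","scene0","side0"):   # tray now vs start
    tray(k,(-230,-100,-60,300))
```

```text
scene2 378 zmin rel TCP [23.28249858 24.68694954 26.38542508 27.55116558]
1 64 x [-18.4  -1.5   1.5] y [41.  45.7 53.8] z [24.7 31.8]
-1 52 x [ 3.4 22.  24.9] y [-53.2 -46.6 -40.3] z [24.6 34. ]
side2 411 zmin rel TCP [24.18674537 25.5497752  26.92251381 28.39989398]
1 66 x [-23.4 -14.9  -1.4] y [39.2 42.9 48.9] z [24.6 34.1]
-1 64 x [-0.5  9.5 22.3] y [-54.4 -50.3 -47. ] z [25.8 33.7]
scene2 tray in magnet ((-149.8876953125, 129.18829345703125), (37.677494049072266, 300.34564208984375), 8.62836742401123)
side2 tray in magnet ((-150.54429626464844, 128.51864624023438), (39.05476760864258, 302.3630676269531), 8.855764389038086)
scene0 tray in magnet ((-149.84695434570312, 129.28219604492188), (38.245147705078125, 300.5455017089844), 8.814634323120117)
side0 tray in magnet ((-151.1796417236328, 128.62074279785156), (39.25217819213867, 304.2879943847656), 8.681958198547363)
```

Both cameras put the real fingertips 23–25 mm above the reported TCP, so they passed about 9 mm over the tray and nothing moved. Before correcting, I need to know how high the gripper body sits above the tips, because the pillars are 80 mm tall. I'll also probe the plate gently for the exact offset.

Run:
```python
from h import *
s=sense()["position"]
a=np.radians(13.7)
for k in("scene2","side2"):
    p=np.load(f"pics/{k}.npz")["w"].reshape(-1,3)-s
    u=p[:,:2]@R2(a)
    for z in range(20,130,10):
        m=(abs(u[:,0])<60)&(abs(u[:,1])<110)&(p[:,2]>=z)&(p[:,2]<z+10)
        if m.sum()>5: print(k,z,m.sum(),"x",np.percentile(u[m,0],[2,98]).round(),"y",np.percentile(u[m,1],[2,98]).round())
# probe on the bare slab, robot side of the tray (same start column as before)
th=np.radians(7.5); n=np.array([np.cos(th),np.sin(th)])
c=M([463.6,96.6]); st=W(c-n*43)
servo_line(P(st,110),250)
servo_line(P(st,12),120,f_stop=15)
print("hit",servo_line(P(st,-30),20,f_stop=6), sense()["position"],sense()["wrist_force"])
z=sense()["position"][2]; servo_line(P(st,z+8),50); print(sense()["position"],sense()["time_s"])
```

```text
scene2 20 39 x [-8. 13.] y [-52.  53.]
scene2 30 68 x [-9. 13.] y [-53.  52.]
scene2 40 69 x [-8. 13.] y [-53.  52.]
scene2 50 73 x [-7. 13.] y [-54.  53.]
scene2 60 80 x [-7. 14.] y [-55.  54.]
scene2 70 85 x [-5. 13.] y [-56.  56.]
scene2 80 56 x [-7. 13.] y [-53.  55.]
scene2 90 24 x [-9. 13.] y [45. 52.]
scene2 100 56 x [-4. 34.] y [-80.  78.]
scene2 110 370 x [-20.  35.] y [-80.  78.]
scene2 120 847 x [-20.  35.] y [-77.  76.]
side2 20 38 x [-12.  11.] y [-53.  52.]
side2 30 81 x [-12.  10.] y [-54.  52.]
side2 40 78 x [-13.  10.] y [-54.  53.]
side2 50 75 x [-12.  11.] y [-55.  52.]
side2 60 87 x [-13.  11.] y [-57.  53.]
side2 70 92 x [-12.  10.] y [-58.  55.]
side2 80 89 x [-12.  11.] y [-59.  54.]
side2 90 35 x [-13.   5.] y [-45.  57.]
side2 100 79 x [-32.  30.] y [-82.  75.]
side2 110 273 x [-34.  28.] y [-82.  75.]
side2 120 338 x [-35.  26.] y [-85.  77.]
hit True [421.84578342  86.4169443  -23.86678626] [-0.19436486  0.59230687  6.24966355]
[422.22365649  86.45008887 -15.50861356] 10.7917
```

The whole tool sits about 23.8 mm higher than reported: the plate contact came at z = −23.9, and the body is still 80 mm above the tips, so the clearances I planned still hold. I'll apply that offset and redo the push.

```bash
cat >> h.py <<'E'
ZO=-23.8   # measured: reported TCP z = tip z + ZO
P=lambda xy,z: [float(xy[0]),float(xy[1]),float(z+ZO)]
E
python3 - <<'E'
from h import *
th=np.radians(7.5); n=np.array([np.cos(th),np.sin(th)]); t=np.array([-np.sin(th),np.cos(th)])
c=M([463.6,96.6]); line=np.array([-2.,-145])-44*n
goal=line+t*((c-line)@t)
print(servo_line(P(W(c-n*43),10),50,f_stop=15))
print(servo_line(P(W(goal),10),45,f_stop=40), sense()["position"],sense()["wrist_force"],sense()["time_s"])
servo_line(P(W(goal-20*n),10),100)
servo_line(P(W(goal-20*n),110),200)
save("scene","scene3"); save("side","side3")
for k in("scene3","side3"): tray(k,(-120,-3,-40,300))
E
```

```text
False
False [525.79659617 112.27327774 -14.28978546] [-5.82625786 -1.73403611  4.85028926] 13.6417
scene3 tray in magnet ((-38.68132019042969, 143.86972045898438), (75.49110412597656, 300.4151306152344), 7.266709804534912)
side3 tray in magnet ((-33.869117736816406, 130.8291473388672), (89.90188598632812, 327.8983154296875), 6.491924285888672)
```

View pics/scene3.png

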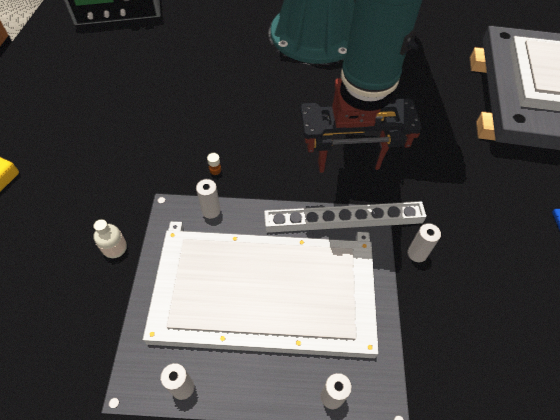

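The tray has moved to (265,222)–(424,213), parallel to the finger line, close to the socket side and clear of the spare pillar. Next I'll measure it with the block and pillar points excluded.

```bash
cat >> h.py <<'E'
def tray_line(name,th,corner,band=(-55,8),yr=(-60,340)):
    """tray fit: points z 17..28 within a perpendicular band around the expected inner edge"""
    n=np.array([np.cos(th),np.sin(th)]); t=np.array([-n[1],n[0]])
    w=np.load(f"pics/{name}.npz")["w"].reshape(-1,3); w=w[(w[:,2]>19)&(w[:,2]<27)]
    m=(w[:,:2]-O)@R2(A); u=(m-corner)@n; v=(m-corner)@t
    k=(u>band[0])&(u<band[1])&(m[:,1]>yr[0])&(m[:,1]<yr[1])&(m[:,0]<-3); r=cv2.minAreaRect(m[k].astype(np.float32))
    print(name,k.sum(),"ctr",np.round(r[0],1),"size",np.round(r[1],1),"ang",round(r[2],2))
    return m[k]
E
python3 - <<'E'
from h import *
for k in("scene3","side3"): tray_line(k,np.radians(7.5),np.array([-2,-145]))
E
```

```text
scene3 1737 ctr [-57.8 141.4] size [ 37.5 300.4] ang 7.45
side3 961 ctr [-59.1 140.7] size [ 39.5 302.3] ang 7.64
```

Both views give the tray centre at magnet (−58.4, 141) and 7.5°, about 1.6 mm short because the arm lags under load. I'll nudge it 2 mm further, then push on the +y end face along the tray's own axis.

Run:
```python
from h import *
th=np.radians(7.5); n=np.array([np.cos(th),np.sin(th)]); t=np.array([-np.sin(th),np.cos(th)])
c0=M([463.6,96.6]); line=np.array([-2.,-145])-44*n
goal=line+t*((c0-line)@t)
servo_line(P(W(goal-20*n),10),200,f_stop=15)
servo_line(P(W(goal-8*n),10),80); print(servo_line(P(W(goal+2.2*n),10),30,f_stop=40), sense()["position"])
servo_line(P(W(goal-15*n),10),100); servo_line(P(W(goal-15*n),110),250)
c=np.array([-58.4,141.])+2*n
gripper_close(20)
e=c+t*178
move_ptp(P(W(e),110),quat(np.degrees(A+th))); print(sense()["q"],sense()["opening"])
print(servo_line(P(W(e),10),120,f_stop=15))
g=c+t*(160-143)
print(servo_line(P(W(g),10),45,f_stop=40), "err",M(sense()["position"][:2])-g,sense()["wrist_force"],sense()["time_s"])
servo_line(P(W(g+15*t),10),100); servo_line(P(W(g+15*t),130),250)
save("scene","scene4"); save("side","side4"); 
for k in("scene4","side4"): tray_line(k,th,np.array([-2,-145]),yr=(-90,159))
```

```text
False [529.27365608 112.85859799 -14.0031229 ]
[ 3.99703537e-01  4.65405586e-01  1.65092917e+00 -1.55048752e-04
  1.02540950e+00  1.60166922e-01] 0.0010574715439642464
False
False err [-0.00821842  0.02782079] [-0.45316186  2.12497042 -1.44321191] 24.7667
scene4 1417 ctr [-39.4  27.9] size [ 37.1 240.9] ang 7.11
side4 739 ctr [-41.6  28.6] size [ 38.3 242.2] ang 7.34
```

View pics/scene4.png

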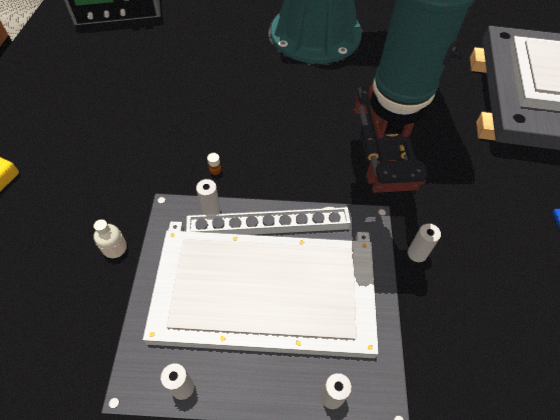

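The tray's −y end is now in behind the pillar, with its end at about (190,227). The +y end at about (350,222) sits inside locator a, and the tray centre is near y = 0. Next I'll push with the open fingers parallel to the block, which swings the +y end in and then presses it flush.

Run:
```python
from h import *
q=quat(90+np.degrees(A)); y=35
release()
move_ptp(P(W([-95,y]),130),q)
print(servo_line(P(W([-95,y]),10),120,f_stop=15))
print(servo_line(P(W([-48,y]),10),40,f_stop=30), M(sense()["position"][:2]),sense()["wrist_force"])
print(servo_line(P(W([-36,y]),10),15,f_stop=25), M(sense()["position"][:2]),sense()["wrist_force"],sense()["time_s"])
servo_line(P(W([-75,y]),10),100); servo_line(P(W([-75,y]),130),250)
move_ptp(P(W([-150,150]),230),q)
save("scene","scene5"); save("side","side5")
for k in("scene5","side5"): tray_line(k,0,np.array([0,-150]),band=(-60,-3),yr=(-92,159))
```

```text
False
False [-48.59255579  34.97220445] [-3.97149186 -0.10975008  0.15170655]
True [-47.77211122  35.49891045] [-0.1698247   0.29862026 -0.36954067] 31.7667
scene5 1124 ctr [-19.4  26.8] size [237.4  32.7] ang 89.96
side5 611 ctr [-20.7  27. ] size [ 35.3 237.8] ang 0.05
```

View pics/scene5.png

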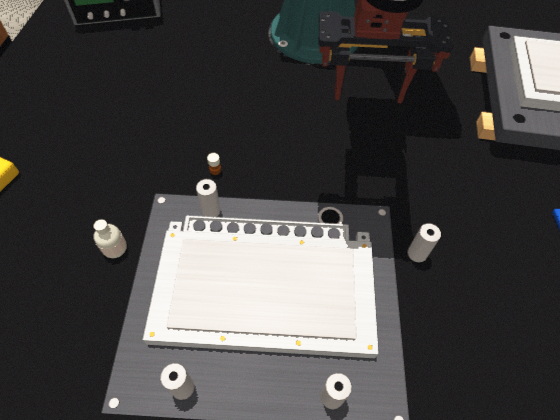

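Scene view: the tray lies in the bay from (187,225) to (348,232), parallel to the block. The push stopped on a sharp force at x = −47.8, where I expected about −44. I'll check the gap from above with the wrist camera.

Run:
```python
from h import *
q=quat(90+np.degrees(A))
move_ptp(P(W([-70,0]),330),q)
f=save("wrist","wrist6"); print(np.round(f["pose"],2),sense()["time_s"])
w=cloud(f); m=(w[...,:2]-O)@R2(A); z=w[...,2]
for y in(-145,-90,-40,0,40,80,120,145):
    k=(abs(m[...,1]-y)<3)&(m[...,0]>-75)&(m[...,0]<30); o=np.argsort(m[k][:,0]); x=m[k][o,0]; zz=z[k][o]
    b=np.arange(-46,13,3); print(y,[(int(i),int(round(np.median(zz[(x>=i)&(x<i+3)])))) for i in b if ((x>=i)&(x<i+3)).any()])
```

```text
[[-1.1000e-01  9.5000e-01  3.0000e-01  4.7313e+02]
 [ 9.9000e-01  1.0000e-01  3.0000e-02 -3.2080e+01]
 [ 0.0000e+00  3.0000e-01 -9.5000e-01  4.9230e+02]
 [ 0.0000e+00  0.0000e+00  0.0000e+00  1.0000e+00]] 34.4667
-145 [(-37, 23), (-34, 25), (-31, 18), (-28, 17), (-25, 17), (-22, 17), (-19, 17), (-16, 17), (-13, 18), (-10, 17), (-7, 18), (-4, 23), (-1, 27), (2, 28), (5, 27), (8, 27), (11, 28)]
-90 [(-46, 2), (-43, 2), (-40, 2), (-37, 11), (-34, 26), (-31, 18), (-28, 20), (-25, 24), (-22, 23), (-19, 24), (-16, 25), (-13, 24), (-10, 19), (-7, 17), (-4, 23), (-1, 27), (2, 27), (5, 27), (8, 27), (11, 27)]
-40 [(-46, 2), (-43, 2), (-40, 2), (-37, 8), (-34, 26), (-31, 18), (-28, 23), (-25, 23), (-22, 22), (-19, 23), (-16, 22), (-13, 22), (-10, 22), (-7, 17), (-4, 23), (-1, 27), (2, 27), (5, 28), (8, 28), (11, 27)]
0 [(-46, 2), (-43, 2), (-40, 2), (-37, 6), (-34, 25), (-31, 18), (-28, 23), (-25, 23), (-22, 24), (-19, 24), (-16, 24), (-13, 24), (-10, 24), (-7, 21), (-4, 23), (-1, 27), (2, 27), (5, 27), (8, 27), (11, 28)]
40 [(-46, 2), (-43, 2), (-40, 2), (-37, 6), (-34, 25), (-31, 19), (-28, 18), (-25, 17), (-22, 17), (-19, 18), (-16, 17), (-13, 18), (-10, 17), (-7, 17), (-4, 24), (-1, 27), (2, 27), (5, 27), (8, 27), (11, 28)]
80 [(-46, 2), (-43, 2), (-40, 2), (-37, 6), (-34, 20), (-31, 18), (-28, 19), (-25, 24), (-22, 24), (-19, 24), (-16, 24), (-13, 24), (-10, 19), (-7, 18), (-4, 24), (-1, 26), (2, 27), (5, 28), (8, 28), (11, 27)]
120 [(-46, 2), (-43, 2), (-40, 3), (-37, 8), (-34, 16), (-31, 18), (-28, 20), (-25, 20), (-22, 20), (-19, 21), (-16, 21), (-13, 21), (-10, 20), (-7, 20), (-4, 24), (-1, 27), (2, 28), (5, 27), (8, 27), (11, 27)]
145 [(-46, 2), (-43, 2), (-40, 2), (-37, 3), (-34, 21), (-31, 25), (-28, 25), (-25, 26), (-22, 26), (-19, 25), (-16, 25), (-13, 25), (-10, 25), (-7, 26), (-4, 26), (-1, 27), (2, 27), (5, 28), (8, 28), (11, 28)]
```

View pics/wrist6.png

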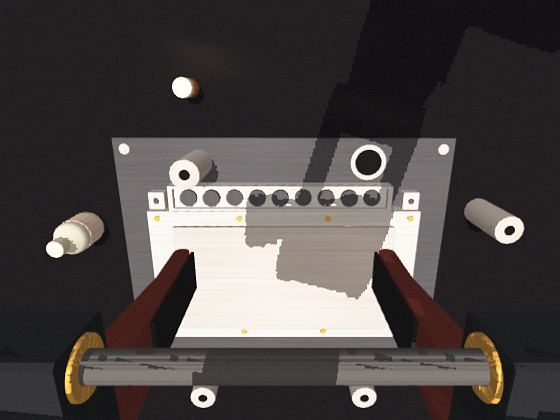

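Wrist view: the tray spans (167–392, 197) between the locators at (157,200) and (411,200). Depth profiles at eight stations from y = −145 to +145 put its outer edge at x ≈ −34 to −36, with no gap to the plate before the block at x ≈ 0, so it is flush at both ends. The vial, bottle and spare pillar are standing, and the arm is clear of everything.

Run:
```python
from h import *
w=np.load("pics/wrist6.npz")["w"]; m=(w[...,:2]-O)@R2(A); z=w[...,2]
k=(m[...,0]>-35)&(m[...,0]<-27)&(z>15)&(z<30)&(abs(m[...,1])<200); print("tray y range",np.percentile(m[k][:,1],[0.3,99.7]))
sleep(0.5); print(sense()["wrist_force"],sense()["time_s"]); print(close_job())
```

```text
tray y range [-154.05228155  144.47834525]
[-0.42756577 -0.78369113  0.04540276] 34.9667
the job is handed in; nothing more can be done
None
```

The tray is in its bay, lying flat and flush against the pole block, and the job was handed in at about 35 s of the 64 s allowed. No verdict is reported back.

**What I did:**
1. I pushed the tray toward the block with the open fingers, holding it at about 7.5° to the block.
2. I pushed its +y end face along the tray's own axis with the fingers shut, which slid the −y end in behind the pillar.
3. I swung the +y end in with the open fingers parallel to the block, pressing until the force rose sharply.

**Last checks:**
- **Fit against the block:** the wrist camera's depth readings at eight points along the tray put its outer edge about 34–36 mm in front of the block face. That leaves at most about 2 mm of gap, with no plate visible between tray and block.
- **Position along the bay:** the tray runs from y ≈ −154 to +144 mm, so its centre is near −5 mm, inside the ±15 mm limit.
- **Other objects:** the spare pillar, bottle and vial stood upright and looked unmoved. I judged this by eye in the final pictures and did not measure it again.
- **Arm:** it was clear of everything at hand-in.

**What disagreed:**
- **Tool height:** my first push passed over the tray without touching it. The real fingertips sit about 24 mm above the reported tool position. Both cameras and a gentle touch on the slab agreed on this, and I corrected for it from then on.
- **Final push:** it stopped about 4 mm before the position I had calculated for flush. The wrist camera check showed no matching gap, so I did not push again.

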